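# Pop open the desk power box

### The job

Two desk power boxes have push-to-open flaps. With the fingertips, press the middle of the wider box's flap down once, near its free edge, until its latch lets go, draw back so that it springs up, and leave it standing fully open. Do not push the opened flap back down, leave the narrower box's flap shut, and do not move or lift the bowl, cup, mouse or glue stick.

Things in the scene. Friction and masses are not known exactly. Their poses are not given: they have to be found in the camera images.
- wide_box: The wider desk power box, aluminium with one black flap on top, 115 (x) x 130 (y) x 60 mm high, screwed to the desk. Origin: centre of its underside, on the desk; z up, x from the flap's free edge to its hinge (free edge towards the robot, turned up to 30 degrees). Rims: 6 mm along both sides, 14 mm beyond the hinge; the front wall is 14 mm lower than the flap.
- wide_press (a point): Press point on top of the wider box's flap, midway across its width, 18 mm in from the free edge, 79 mm from the hinge; 60 mm above the desk when shut. Moves with the flap. Pressing here takes about 3 N (little more when quick) over 5 mm to unlatch; a firm stop follows at 6 mm. Let go, the flap pushes up after the withdrawing finger, its edge swinging up and away from the robot.
- wide_flap (a joint): Hinge of the wider box's flap (black plate 115 x 97 mm, 5 mm thick), rad. 0 = shut and latched, flush with the side rims; negative = pressed in (stop at -0.08, 6 mm down at the press point); positive = swung up (stop at 1.15, about 66 degrees, where its spring holds it). Push-push latch: pressed past about -0.06 and let go, it springs up in about 1 s; pressed shut again, it latches.
- small_box: The narrower desk power box, same make and height, to be left alone, 115 (x) x 80 (y) x 60 mm high, screwed to the desk. Origin: centre of its underside, on the desk; z up, x from the flap's free edge to its hinge (free edge towards the robot, turned up to 30 degrees). Rims: 6 mm along both sides, 14 mm beyond the hinge; the front wall is 14 mm lower than the flap.
- small_flap (a joint): Hinge of the narrower box's flap (black plate 65 x 97 mm, 5 mm thick), rad. 0 = shut and latched, flush with the side rims; negative = pressed in (stop at -0.08, 6 mm down at the press point); positive = swung up (stop at 1.15, about 66 degrees, where its spring holds it). Push-push latch: pressed past about -0.06 and let go, it springs up in about 1 s; pressed shut again, it latches.
- bowl: Loose white ceramic bowl, 130 mm across, 60 mm high; origin under its centre.
- cup: Loose white takeaway cup with lid, 81 mm across the lid, 112 mm high; origin under its centre.
- mouse: Loose black computer mouse, 105 x 60 mm, 32 mm high; origin under its centre, x along its length.
- gluestick: Loose upright white glue stick, 26 mm diameter, 90 mm high; origin under its centre.

How it is judged (in metres and radians):
On the way, in this order (a step that is already met when the one before it is completed fails the run):
1. the wider box's flap is pressed in at least 0.04 rad by the fingers, within 40 mm of its press point (value of joint wide_flap below -0.04 rad and contact force between the fingers and wide_box above 1 N and horizontal distance between the grasp point and wide_press below 0.04 m).
2. the flap has sprung up past 1.0 rad and stayed there half a second (value of joint wide_flap above 1 rad), for 0.5 s.
At the end, for the whole second after the job is handed in: The wider box's flap stands open by itself (joint above 1.0 rad, still), the narrower box's flap is shut (-0.03 to 0.05 rad) and the bowl, cup, mouse and glue stick are within 20 mm of where they stood (value of joint wide_flap above 1 rad and velocity of joint wide_flap between -0.1 and 0.1 rad/s and value of joint small_flap between -0.03 and 0.05 rad and distance of each of bowl, cup, mouse, gluestick from where it was at the start of the episode below 0.02 m); the robot touches nothing.
It fails at once if the opened flap is pushed back down (closing at over 0.12 rad/s between 0.1 and 0.9 rad) (value of joint wide_flap between 0.1 and 0.9 rad and velocity of joint wide_flap below -0.12 rad/s).
It fails at once if the narrower box's flap is pressed in or opened (value of joint small_flap below -0.03 rad or value of joint small_flap above 0.05 rad).
It fails at once if a bystander is shoved over 20 mm or lifted (distance of any of bowl, cup, mouse, gluestick from where it was at the start of the episode above 0.02 m or height (world z) of any of bowl, cup, mouse, gluestick above 0.012 m).
It also fails if it takes over 32 s, if anything falls off the work surface, if the arm or the gripper's body presses on something with over 40 N, if the wrist force passes 120 N, or if a joint passes its speed limit or range.

### The arm

A 6-joint arm with a two-finger parallel gripper is mounted at the origin on the work surface. World frame = base frame: x ahead of the robot, y to its left, z up, the work surface at z = 0. Lengths are in mm, angles in degrees, forces in N, time in s.
With the tool pointing down it reaches from about 300 to 850 mm from the base axis. Payload 4.2 kg.
Tool frame: the origin (TCP) lies at the very end of the fingers, on their centre line; the grasp point (between the pads) lies 19 mm behind it (env.grip_point_offset is the distance from the TCP to the grasp point, in mm); z points along the fingers, y is the line along which they close (so a half turn about z gives the same grasp; the last joint's range is limited). The gripper opens to 91 mm and grips with 3 to 60 N. Pads are 32 mm wide; open, the fingers measure 118 mm over their backs; the gripper's body (76 mm by 178 mm) begins 60 mm behind the grasp point.
Start: joints at [73.969, 18.312, 89.639, -0, 72.044, -1.146], TCP at [147.712, 555.72, 213.976] pointing down, gripper open.
Joint ranges: [-177.97, 177.97], [-48.28, 115.42], [12.27, 149.76], [-77.06, 257.06], [2.81, 150.46], [-146.56, 146.56]. Speed limits (degrees/s): [147.25, 147.25, 180, 180, 180, 180].

### API

Orientations are given as [roll, pitch, yaw] about the fixed x, y, z axes, in that order (R = Rz(yaw) Ry(pitch) Rx(roll)).
In Python, from workcell import env gives the robot as it stands. The module is installed in compiled form; this text tells all that it offers.
- The arm moves only by the tool arm_command, never from a script. Its argument "rows" is a list of rows, each an object with "delta_pos": the shift along the tool's x, y, z in mm, a list of three; "roll": the turn about the tool's z in units of 5 degrees (1.0 is 5 degrees); "jaw": the opening in per cent of the stroke, from 0 (shut) to 100 (fully open). A call has 1 to 20 rows; each row is the pose to reach, as a shift and turn from the pose commanded when the call began, along the tool's axes at that moment; what a row does not reach only later rows make up. A row lasts 1/12 s, in which the tool goes at most 41.7 mm and 7.16 degrees, less where a joint would pass 70% of its speed; a pose out of reach is approached as far as the arm can. A call with a gripper value outside its range is refused whole. The fingers move at their own pace and stop on an object; "squeeze" is the grip in N (left out, the last holds). Time passes only in rows, so rows that repeat a pose let the fingers close. It gives the time, the measured TCP pose, the force, the opening and the grip force at its end, in the units of the state.
- env.state(): the state, without advancing time (a new reading comes with each control period).
- env.grab_frame(name): name is "scene" or "side" or "wrist"; returns a dict with "img" (480x640x3 uint8, blue, green, red), "z_map" (480x640 float32, mm along the optical axis (not along the pixel's ray), 0 where there is no reading), "fov_y" (degrees; the focal length in pixels is half the picture's height over the tangent of half this angle, whatever the lens; pixels are square), "cx", "cy" (the principal point, pixels), "R" (3x3) and "t" (3): a world point X has camera coordinates R X + t; the wrist camera has in their place "T_tool_cam" (4x4, takes a point from camera to tool coordinates, whose origin is the TCP and whose axes are the flange's). Camera axes: x right, y down, z forward; pixel columns grow to the right and rows downward; lengths in mm; the calibration is good to about 2 mm. A picture is of the moment at which its call begins: read the wrist's pose just before it.
- env.job_done(): hands the job in; it is judged then, once.
The state is a dict: "time_s": time; "qpos": joint angles; "qvel": joint speeds; "effort": joint torques, N m; "ee_pos": TCP position; "ee_rot": TCP orientation; "force": force on the tool from outside, world axes, zero at the start; "torque": the same for the moment, N m; "gripper_width": finger opening in mm; "gripper_force": force on a finger pad.
Only numpy, scipy, OpenCV 4.12 (cv2) and the standard library are available. Lean on these libraries where they do the work, as an engineer would, in place of code of your own. Each camera call takes 0.05 s, during which the arm holds its last target. There are 200 camera calls.

## Working session

There is one attempt and no reset: what is moved stays moved. The work goes in short steps, Python scripts to look and compute and a tool call to move; the robot and the scene stay as the last step left them, time stands still between calls to the robot, and variables do not carry over. Pictures are saved under pics/ and viewed, at most 10 in all, crops included, and the job is handed in when it is done.

Besides the shell and the picture viewer there is one more tool, called after "Emit:" as name(argument=value, ...), one argument or row to a line, values as JSON. arm_command: Moves the arm, as the interface text tells. Its arguments: {"type":"object","properties":{"rows":{"type":"array"},"squeeze":{"type":"number"}},"required":["rows"]}

```bash
mkdir -p pics
cat > h.py <<'E'
import numpy as np, cv2
from workcell import env
def cloud(f):
    z=f["z_map"]; F=240/np.tan(np.radians(f["fov_y"])/2)
    v,u=np.mgrid[0:480,0:640]
    P=np.stack([(u-f["cx"])/F*z,(v-f["cy"])/F*z,z],-1)
    return (P-np.array(f["t"]))@np.array(f["R"]), z>0
E
python3 - <<'E'
from h import *
s=env.state();print(s["time_s"],s["ee_pos"],s["ee_rot"],s["gripper_width"],s["force"])
fs={n:env.grab_frame(n) for n in("scene","side")}
import pickle;pickle.dump(fs,open("f.pkl","wb"))
ims=[]
for n,f in fs.items():
    cv2.imwrite(f"pics/{n}0.png",f["img"])
    P,m=cloud(f); g=f["img"].max(-1)
    t=m&(abs(P[...,2]-60)<5)
    k,l,st,c=cv2.connectedComponentsWithStats(t.astype(np.uint8))
    for i in range(1,k):
        if st[i,4]>150:
            q=P[l==i][:,:2].astype(np.float32); print(n,st[i],cv2.minAreaRect(q), "dark",(g[l==i]<70).mean())
E
```

```text
0.0 [147.58194178 555.23087386 213.15589181] [-1.79902817e+02  5.65335446e-04  1.65116623e+02] 90.94878736199561 [ 0.13345869 -0.11447103 -0.13953796]
scene [ 23  78  95  16 244] ((-726.3399047851562, -553.77783203125), (347.6276550292969, 35.636016845703125), 88.6286392211914) dark 0.9836065573770492
scene [440 179  49  28 280] ((549.1588134765625, 409.35906982421875), (127.25811767578125, 130.97804260253906), 76.57136535644531) dark 0.0
scene [368 189  54  31 842] ((524.7818603515625, 211.07498168945312), (115.5143051147461, 84.90388488769531), 21.148157119750977) dark 0.498812351543943
scene [ 259  233   61   40 1904] ((592.559814453125, -104.19950866699219), (129.9405517578125, 118.23247528076172), 74.1821060180664) dark 0.631827731092437
scene [   0  342  107  101 7053] ((765.3336181640625, -601.2598266601562), (180.9110870361328, 171.79945373535156), 78.83100891113281) dark 0.0008507018290089324
side [539   0 101  99 354] ((1673.9691162109375, 731.4805908203125), (19.148963928222656, 701.3823852539062), 0.40973761677742004) dark 0.0
side [275 118  43  29 196] ((548.9462280273438, 409.498046875), (128.29669189453125, 126.5228271484375), 60.759735107421875) dark 0.0
side [272 162  51  34 854] ((523.3671264648438, 212.07049560546875), (115.140380859375, 85.96923065185547), 21.654315948486328) dark 0.5761124121779859
side [ 319  243   52   49 2154] ((591.3221435546875, -103.03805541992188), (134.14349365234375, 113.94947052001953), 74.14532470703125) dark 0.6601671309192201
```

View pics/scene0.png

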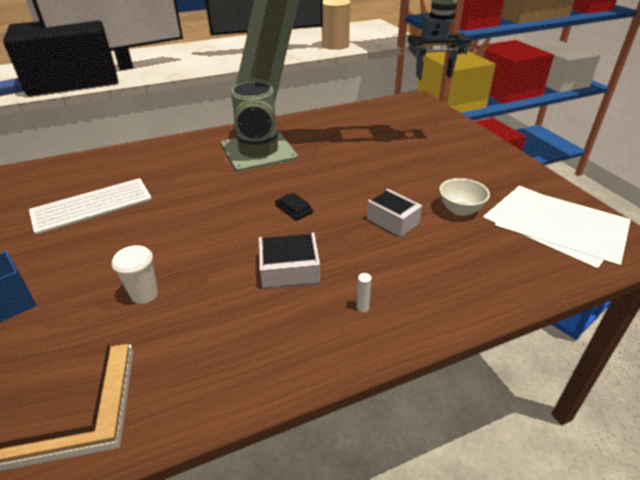

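View pics/side0.png

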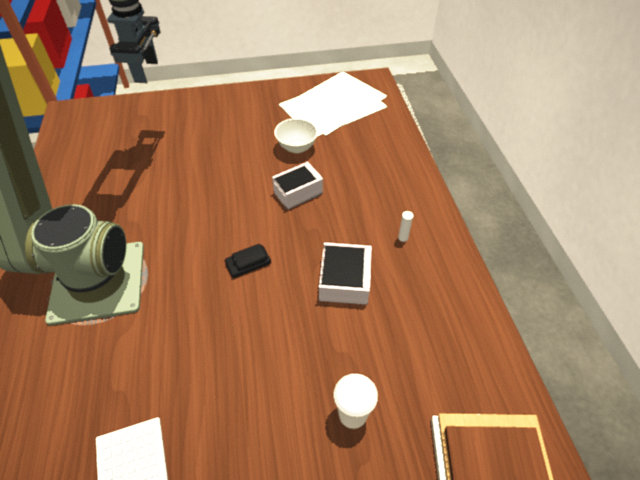

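The wide box is at scene (289,258) / side (346,270), and its thicker hinge rim faces away from the robot. The narrow box is at scene (395,210). Bowl, mouse, cup and glue stick all stand clear. By depth, the box centre is about (592,-104) with its x axis at -15.8°, so the press point is about (558,-94). The tool yaw already matches.

Emit:
arm_command(
  rows=[
    {"delta_pos": [-15, -14, 0], "roll": 0, "jaw": 0},
    {"delta_pos": [-40, -37, 2], "roll": 0, "jaw": 0},
    {"delta_pos": [-70, -65, 5], "roll": 0, "jaw": 0},
    {"delta_pos": [-100, -93, 8], "roll": 0, "jaw": 0},
    {"delta_pos": [-130, -121, 10], "roll": 0, "jaw": 0},
    {"delta_pos": [-160, -149, 12], "roll": 0, "jaw": 0},
    {"delta_pos": [-190, -177, 15], "roll": 0, "jaw": 0},
    {"delta_pos": [-220, -205, 18], "roll": 0, "jaw": 0},
    {"delta_pos": [-250, -233, 20], "roll": 0, "jaw": 0},
    {"delta_pos": [-280, -261, 22], "roll": 0, "jaw": 0},
    {"delta_pos": [-310, -289, 25], "roll": 0, "jaw": 0},
    {"delta_pos": [-340, -317, 28], "roll": 0, "jaw": 0},
    {"delta_pos": [-370, -345, 30], "roll": 0, "jaw": 0},
    {"delta_pos": [-400, -373, 32], "roll": 0, "jaw": 0},
    {"delta_pos": [-430, -401, 35], "roll": 0, "jaw": 0},
    {"delta_pos": [-460, -429, 38], "roll": 0, "jaw": 0},
    {"delta_pos": [-490, -457, 40], "roll": 0, "jaw": 0},
    {"delta_pos": [-520, -485, 40], "roll": 0, "jaw": 0},
    {"delta_pos": [-540, -510, 40], "roll": 0, "jaw": 0},
    {"delta_pos": [-550, -522, 40], "roll": 0, "jaw": 0},
  ],
  squeeze=10,
)

```text
time_s: 1.77
ee_pos: [546.5, -93.6, 173.2]
ee_rot: [-179.9, 0.0, 165.0]
force: [-0.5, 0.2, 1.1]
gripper_width: 0.2
gripper_force: 0.0
```

Run:
```python
from h import *
from scipy.spatial.transform import Rotation as Ro
s=env.state();f=env.grab_frame("wrist")
print(s["time_s"],s["ee_pos"],s["ee_rot"],s["gripper_width"],s["force"])
cv2.imwrite("pics/w1.png",f["img"])
A=Ro.from_euler("xyz",s["ee_rot"],degrees=True).as_matrix();T=np.array(f["T_tool_cam"])
f["R"]=np.eye(3);f["t"]=np.zeros(3);P,m=cloud(f)
P=(P@T[:3,:3].T+T[:3,3])@A.T+s["ee_pos"]
t=m&(abs(P[...,2]-60)<6); g=f["img"].max(-1)
for nm,mm in(("top",t),("flap",t&(g<70))):
    k,l,st,c=cv2.connectedComponentsWithStats(mm.astype(np.uint8))
    for i in range(1,k):
        if st[i,4]>2000:
            q=P[l==i]; print(nm,st[i],cv2.minAreaRect(q[:,:2].astype(np.float32)),np.median(q[:,2]))
```

```text
1.7667 [546.48278058 -93.56934251 173.23206857] [-1.79948261e+02  1.41699946e-02  1.64953894e+02] 0.16921640870440693 [-0.51325189  0.16220359  1.07073487]
top [ 227  217  187   96 9168] ((568.6143798828125, -97.32563018798828), (130.2362518310547, 69.16765594482422), 74.22351837158203) 60.47582608083619
flap [ 239  225  126   29 2683] ((545.788818359375, -104.29280090332031), (87.08112335205078, 20.64960479736328), 74.62696838378906) 60.568781615932764
```

View pics/w1.png

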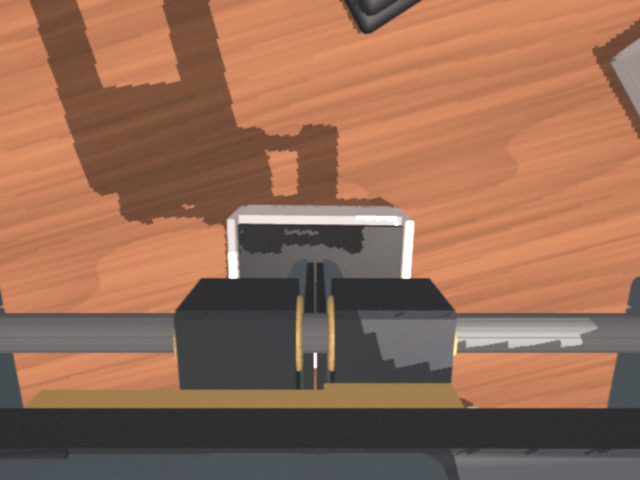

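The wrist view shows the wide box's flap straight under the fingers (columns 235–410, free edge near row 225). The press point is confirmed at about (557,-94), so I descend.

Emit:
arm_command(
  rows=[
    {"delta_pos": [-4, 1, 10], "roll": 0, "jaw": 0},
    {"delta_pos": [-8, 2, 30], "roll": 0, "jaw": 0},
    {"delta_pos": [-8, 2, 55], "roll": 0, "jaw": 0},
    {"delta_pos": [-8, 2, 78], "roll": 0, "jaw": 0},
    {"delta_pos": [-8, 2, 95], "roll": 0, "jaw": 0},
    {"delta_pos": [-8, 2, 104], "roll": 0, "jaw": 0},
    {"delta_pos": [-8, 2, 106], "roll": 0, "jaw": 0},
    {"delta_pos": [-8, 2, 106], "roll": 0, "jaw": 0},
    {"delta_pos": [-8, 2, 106], "roll": 0, "jaw": 0},
    {"delta_pos": [-8, 2, 106], "roll": 0, "jaw": 0},
  ],
)

```text
time_s: 2.65
ee_pos: [554.3, -90.0, 69.2]
ee_rot: [180.0, 0.1, 165.1]
force: [-0.3, -0.2, 0.5]
gripper_width: 0.5
gripper_force: 0.0
```

Emit:
arm_command(
  rows=[
    {"delta_pos": [-2, -3, 4], "roll": 0, "jaw": 0},
    {"delta_pos": [-2, -3, 8], "roll": 0, "jaw": 0},
    {"delta_pos": [-2, -3, 9], "roll": 0, "jaw": 0},
    {"delta_pos": [-2, -3, 10], "roll": 0, "jaw": 0},
    {"delta_pos": [-2, -3, 11], "roll": 0, "jaw": 0},
    {"delta_pos": [-2, -3, 12], "roll": 0, "jaw": 0},
    {"delta_pos": [-2, -3, 12], "roll": 0, "jaw": 0},
    {"delta_pos": [-2, -3, 12], "roll": 0, "jaw": 0},
  ],
)

```text
time_s: 3.32
ee_pos: [555.2, -93.8, 56.2]
ee_rot: [180.0, 0.1, 165.1]
force: [1.7, -1.5, 2.6]
gripper_width: 0.3
gripper_force: 1.8
```

Emit:
arm_command(
  rows=[
    {"delta_pos": [0, 0, 0.7], "roll": 0, "jaw": 0},
    {"delta_pos": [0, 0, 1.4], "roll": 0, "jaw": 0},
    {"delta_pos": [0, 0, 2], "roll": 0, "jaw": 0},
    {"delta_pos": [0, 0, 2], "roll": 0, "jaw": 0},
    {"delta_pos": [0, 0, 2], "roll": 0, "jaw": 0},
  ],
)

```text
time_s: 3.73
ee_pos: [555.3, -93.8, 54.8]
ee_rot: [180.0, 0.1, 165.1]
force: [0.7, -1.4, 7.8]
gripper_width: 0.4
gripper_force: 4.0
```

The force rose to 7.8 N, so the flap is at its stop and unlatched. Next I draw back towards the robot, past the free edge.

Emit:
arm_command(
  rows=[
    {"delta_pos": [3, 0, -2], "roll": 0, "jaw": 0},
    {"delta_pos": [15, 0, -3], "roll": 0, "jaw": 0},
    {"delta_pos": [35, 0, -5], "roll": 0, "jaw": 0},
    {"delta_pos": [60, 0, -12], "roll": 0, "jaw": 0},
    {"delta_pos": [85, 0, -35], "roll": 0, "jaw": 0},
    {"delta_pos": [95, 0, -60], "roll": 0, "jaw": 0},
    {"delta_pos": [100, 0, -85], "roll": 0, "jaw": 0},
    {"delta_pos": [100, 0, -100], "roll": 0, "jaw": 0},
    {"delta_pos": [100, 0, -100], "roll": 0, "jaw": 0},
    {"delta_pos": [100, 0, -100], "roll": 0, "jaw": 0},
    {"delta_pos": [100, 0, -100], "roll": 0, "jaw": 0},
    {"delta_pos": [100, 0, -100], "roll": 0, "jaw": 0},
    {"delta_pos": [100, 0, -100], "roll": 0, "jaw": 0},
    {"delta_pos": [100, 0, -100], "roll": 0, "jaw": 0},
    {"delta_pos": [100, 0, -100], "roll": 0, "jaw": 0},
    {"delta_pos": [100, 0, -100], "roll": 0, "jaw": 0},
    {"delta_pos": [100, 0, -100], "roll": 0, "jaw": 0},
    {"delta_pos": [100, 0, -100], "roll": 0, "jaw": 0},
    {"delta_pos": [100, 0, -100], "roll": 0, "jaw": 0},
    {"delta_pos": [100, 0, -100], "roll": 0, "jaw": 0},
  ],
)

```text
time_s: 5.4
ee_pos: [457.9, -67.9, 154.0]
ee_rot: [180.0, 0.0, 165.1]
force: [0.4, -0.5, -0.4]
gripper_width: 0.6
gripper_force: 0.0
```

Emit:
arm_command(
  rows=[
    {"delta_pos": [0, 0, 0], "roll": 0, "jaw": 0},
    {"delta_pos": [0, 0, 0], "roll": 0, "jaw": 0},
    {"delta_pos": [0, 0, 0], "roll": 0, "jaw": 0},
    {"delta_pos": [0, 0, 0], "roll": 0, "jaw": 0},
    {"delta_pos": [0, 0, 0], "roll": 0, "jaw": 0},
    {"delta_pos": [0, 0, 0], "roll": 0, "jaw": 0},
    {"delta_pos": [0, 0, 0], "roll": 0, "jaw": 0},
    {"delta_pos": [0, 0, 0], "roll": 0, "jaw": 0},
    {"delta_pos": [0, 0, 0], "roll": 0, "jaw": 0},
    {"delta_pos": [0, 0, 0], "roll": 0, "jaw": 0},
  ],
)

```text
time_s: 6.23
ee_pos: [457.9, -67.9, 153.9]
ee_rot: [180.0, 0.0, 165.1]
force: [0.0, -0.8, -0.8]
gripper_width: 0.5
gripper_force: 0.0
```

Run:
```python
from h import *
f=env.grab_frame("side");cv2.imwrite("pics/s2.png",f["img"]);print(env.state()["force"],env.state()["time_s"])
P,m=cloud(f);q=P[m&(abs(P[...,0]-600)<70)&(abs(P[...,1]+110)<60)];print(np.percentile(q[:,2],[50,90,97,99.5]))
```

```text
[0.23854155 0.42983426 0.02326527] 6.2833
[ 28.61066635 124.84357983 145.30306237 148.49367067]
```

View pics/s2.png

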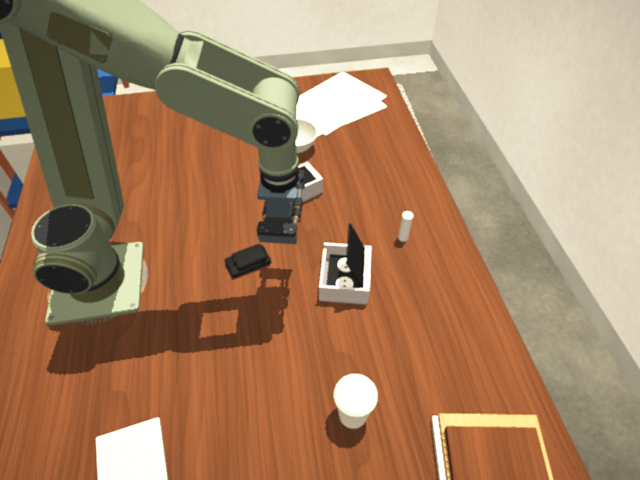

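The flap stands open at (357,252), with its tip at about 149 mm, which matches 66°. Everything else is where it was and the gripper is clear. I'll wait one more second and hand in.

Emit:
arm_command(
  rows=[
    {"delta_pos": [0, 0, 0], "roll": 0, "jaw": 0},
    {"delta_pos": [0, 0, 0], "roll": 0, "jaw": 0},
    {"delta_pos": [0, 0, 0], "roll": 0, "jaw": 0},
    {"delta_pos": [0, 0, 0], "roll": 0, "jaw": 0},
    {"delta_pos": [0, 0, 0], "roll": 0, "jaw": 0},
    {"delta_pos": [0, 0, 0], "roll": 0, "jaw": 0},
    {"delta_pos": [0, 0, 0], "roll": 0, "jaw": 0},
    {"delta_pos": [0, 0, 0], "roll": 0, "jaw": 0},
    {"delta_pos": [0, 0, 0], "roll": 0, "jaw": 0},
    {"delta_pos": [0, 0, 0], "roll": 0, "jaw": 0},
    {"delta_pos": [0, 0, 0], "roll": 0, "jaw": 0},
    {"delta_pos": [0, 0, 0], "roll": 0, "jaw": 0},
  ],
)

```text
time_s: 7.28
ee_pos: [457.9, -67.9, 153.9]
ee_rot: [180.0, 0.0, 165.1]
force: [-0.3, -0.7, -0.1]
gripper_width: 0.2
gripper_force: 0.0
```

```bash
python3 -c "
from workcell import env
print(env.job_done())"
```

```text
the job is handed in; nothing more can be done
None
```

I pressed the wider box's flap once and it sprang fully open (tip at about 149 mm, matching its 66° stop); in the last picture nothing else had moved, and I handed the job in at about 7.3 s, though the hand-in returned no verdict.

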